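# Hold the eyelet-press lever level over its yoke

## Task

The eyelet press is to get its lever back, but a plywood panel is parked upright in the yoke of the press base: first take the panel out and lean it, same edge down and tipped back, square against the middle of the stock box's front (the long face towards the robot), and let go of it. Then pick the lever up by its balance point, never letting it tip, and finish while still holding it level about 5 cm above the yoke without touching the base, the balance point over the middle of the yoke and the bar in line with the slot, either way round. Leave the rest of the bench alone and the panel leaning.

Things in the scene. Friction and masses are not known exactly. Their poses are not given: they have to be found in the camera images.
- panel: Bare plywood panel, 9 mm thick (its x axis), 120 mm wide (y), 160 mm tall (z), about 0.11 kg. Origin at the middle of its lower edge face. At the start it stands upright and loose in the slot of the press base, its lower edge 12 mm above the bench, its width along the slot; front and back are alike.
- press_base: Grey cast eyelet-press base, fixed: plate 80 (x) by 110 (y) by 12 mm, on it the yoke: two upright cheeks, each 10 mm thick and 50 mm long (y), tops 57 mm above the bench, with a slot 14 mm wide between them running along the base's y axis, open at both ends and on top. Origin on the bench under the middle of the yoke; z up.
- stock_box: Closed plain brown box with a thin wooden band and a blank paper label on top, heavy, does not move: 80 mm deep (x), 170 wide (y), 85 high. Origin on the bench under its centre. Front: the 170 mm wide upright face on its -x side, 40 mm from the origin, towards the robot (yaw within 0.3 rad). It stands left or right of the press base, the lever on the other side.
- lever: Dark steel lever, about 0.45 kg, standing on its ends: straight bar 12 mm wide, 20 high along x, underside 16 mm above the bench, between a heavy round head (40 mm diameter, 42 high, pale disc on top) at +x and a small knob (26 mm diameter, 40 high) at -x, axes 200 mm apart. Origin below the balance point, level with the head's underside, 49 mm from the head's axis, 151 from the knob's. z up.
- lever_balance (a point): Balance point of the lever (its centre of mass along the bar, whatever its mass), in the middle of the bar's section, 26 mm above the underside of the head and 49 mm from the head's axis; a small dark oil hole (7 mm) on top of the bar marks it. Axes as the lever's.
- tape_roll: Bystander: roll of white paper tape lying flat, 72 mm diameter, 20 mm high. Origin at the centre of its underside.
- ribbon_spool: Bystander: ribbon spool lying flat, 68 mm diameter, 28 mm high. Origin at the centre of its underside.
- cord_spool: Bystander: cord spool standing, 48 mm diameter, 45 mm high. Origin at the centre of its underside.
- card_house: Bystander: little brown house with a pitched roof, 60 by 80 mm, about 90 mm high. Origin at the centre of its underside.
- bead_jar: Bystander: clear jar with white cap, 56 mm diameter, 75 mm high. Origin at the centre of its underside.
- paper_cup: Bystander: white cup, 72 mm diameter at the rim, 85 mm high. Origin at the centre of its underside.
- round_box: Bystander: round plain brown box, 94 mm diameter, 45 mm high. Origin at the centre of its underside.
Mind the look-alikes: they are no part of the job. Leave any pink look-alike of the stock_box alone.

How it is judged:
By the outcome, as a careful person would: the job done as asked, in the order asked, and still so for the second after the job is handed in, while the arm keeps its last pose, push and grip.
It also fails if it takes over 59 s, if anything falls off the work surface, if the arm or the gripper's body presses on something with over 40 N, if the wrist force passes 120 N, or if a joint passes its speed limit or range.

## Robot

A 6-joint arm with a two-finger parallel gripper is mounted at the origin on the work surface. World frame = base frame: x ahead of the robot, y to its left, z up, the work surface at z = 0. Lengths are in m, angles in rad, forces in N, time in s.
With the tool pointing down it reaches from about 0.425 to 1.125 m from the base axis. Payload 14.9 kg.
Tool frame: the origin (TCP) lies where the fingers leave the gripper's body, on its centre line; the fingertips stand 78 mm ahead of it and the grasp point (between the pads) lies 60 mm ahead of it; z points along the fingers, y is the direction in which the jaws open and shut (so a half turn about z gives the same grasp; the last joint's range is limited). The gripper opens to 91 mm and grips with 3 to 60 N. Pads are 32 mm wide; open, the fingers measure 118 mm over their backs; the gripper's body (76 mm by 178 mm) begins 60 mm behind the grasp point.
Start: joints at [-1.28, 0.379, 1.734, -0, 1.028, -0.033], TCP at [0.223, -0.664, 0.292] pointing down, gripper open.
Joint ranges: [-2.77, 2.77], [-0.74, 2.19], [0, 2.66], [-1.06, 4.2], [0.31, 2.87], [-3.08, 3.08]. Speed limits (rad/s): [1.89, 1.89, 2.39, 3.14, 3.14, 3.14].

## Interface

Orientations are given as a unit quaternion [w, x, y, z].
In Python, from workcell import manip gives the robot as it stands. Calls block until the motion is done:
- manip.move_ptp(position, orientation): joint-space move of the TCP to a pose.
- manip.move_l(position, ori=None, velocity=0.15, max_force=None): straight line of the TCP; ori=None keeps the orientation; velocity is the mean speed in m/s. With max_force (N) it stops when the force on the tool has changed by that much, and returns True; else False.
- manip.move_joints(angles): joint-space move.
- manip.let_go() and manip.close_gripper(): open the fingers fully, or close them until they stop; the grip force is fixed at half the most.
- manip.wait(seconds).
- manip.inverse_kinematics(position, orientation): joint angles nearest the present ones, or None.
- manip.grab_frame(name): name is "scene" or "top" or "wrist"; returns a dict with "color" (400x640x3 uint8, red, green, blue), "camera_matrix" (3x3 intrinsics, pixels), "cam_to_world" (4x4, takes a point from camera to world coordinates). Camera axes: x right, y down, z forward; pixel columns grow to the right and rows downward; lengths in m; the calibration is good to about 2 mm. A picture is of the moment at which its call begins. There is no depth.
A pose or a line that the arm cannot do raises manip.PlanningError and nothing moves.
- manip.close_job(): hands the job in, once; it reports no verdict.
Readings, each from a call of its own:
- manip.read_time(): time.
- manip.read_q(): joint angles.
- manip.read_joint_velocities(): joint speeds.
- manip.read_joint_torque(): joint torques, N m.
- manip.read_ee_pos(): TCP position.
- manip.read_eef_rot(): TCP orientation.
- manip.read_ft_force(): force on the tool from outside, world axes, zero at the start.
- manip.read_moment(): the same for the moment, N m.
- manip.read_width(): opening from 0.0 (shut) to 1.0 (fully open).
Only numpy, scipy, OpenCV 4.12 (cv2) and the standard library are available. Lean on these libraries where they do the work, as an engineer would, in place of code of your own. Each camera call takes 0.05 s, during which the arm holds its last target.

## Working session

There is one attempt and no reset: what is moved stays moved. The work goes in short steps, each a Python script; the robot and the scene stay as the last script left them, time stands still between calls to the robot, and variables do not carry over. Pictures are saved under pics/ and viewed, and the job is handed in when it is done.

```bash
ls; mkdir -p pics; cat > h.py <<'E'
import numpy as np, cv2
from workcell import manip
def snap(n,f):
    d=manip.grab_frame(n); cv2.imwrite('pics/'+f+'.png',d['color'][:,:,::-1]); np.savez('pics/'+f+'.npz',**d); return d
def load(f): return np.load('pics/'+f+'.npz')
def ray(d,u,v):
    K=d['camera_matrix'];T=d['cam_to_world']
    r=T[:3,:3]@np.linalg.solve(K,[u,v,1.]); return T[:3,3],r/np.linalg.norm(r)
def onz(d,u,v,z):
    o,r=ray(d,u,v); return o+r*(z-o[2])/r[2]
def proj(d,p):
    T=np.linalg.inv(d['cam_to_world']); q=d['camera_matrix']@(T[:3,:3]@np.asarray(p,float)+T[:3,3]); return q[:2]/q[2]
E
python3 - <<'E'
from h import *
for n in ['scene','top','wrist']:
    d=snap(n,n+'0'); print(n,d['camera_matrix'][0],d['cam_to_world'].round(3).tolist())
print(manip.read_time(),manip.read_eef_rot(),manip.read_ft_force())
E
```

```text
pics
scene [448.72955384   0.         315.87438937] [[-0.416, 0.636, -0.65, 1.4], [0.909, 0.301, -0.288, 0.39], [0.013, -0.711, -0.703, 0.97], [0.0, 0.0, 0.0, 1.0]]
top [412.34736407   0.         310.73644817] [[0.003, -0.995, 0.096, 0.415], [-1.0, -0.001, 0.017, -0.017], [-0.017, -0.096, -0.995, 1.314], [0.0, 0.0, 0.0, 1.0]]
wrist [330.71733778   0.         318.91265766] [[0.318, -0.918, -0.235, 0.288], [-0.948, -0.308, -0.078, -0.642], [-0.001, 0.248, -0.969, 0.384], [0.0, 0.0, 0.0, 1.0]]
0.15 [-3.91222142e-04  9.86923519e-01  1.61188746e-01 -5.65276594e-05] [-0.31094206 -0.41530214 -0.93402356]
```

View pics/scene0.png

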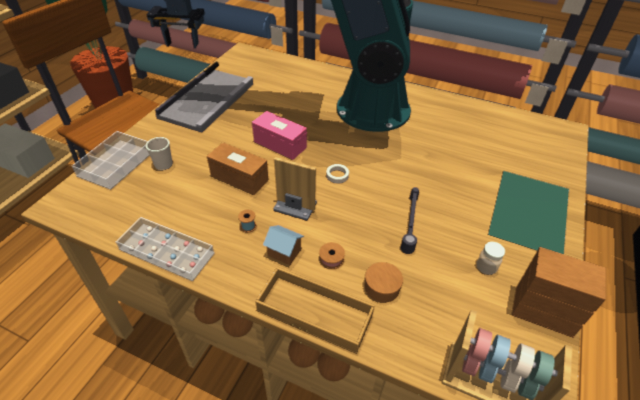

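View pics/top0.png

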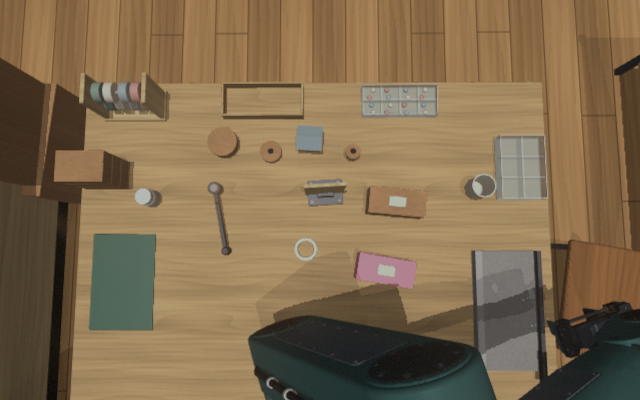

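The scene view shows the press base with the panel at about (295,195), the brown stock box at (238,167), a pink look-alike at (280,134) and the lever at (411,220). In the top view they are at (325,190), (397,202), (386,270) and (219,218), with the lever head at the far end (215,187). I'll zoom in next.

```bash
python3 - <<'E'
from h import *
d=load('top0');c=d['color'][:,:,::-1]
a=cv2.resize(c[165:300,290:440],None,fx=5,fy=4.4,interpolation=cv2.INTER_CUBIC); a=cv2.resize(c[165:285,290:440],None,fx=5,fy=5,interpolation=cv2.INTER_CUBIC)
cv2.imwrite('pics/t1.png',a)
a=cv2.resize(c[170:270,180:300],None,fx=6,fy=6,interpolation=cv2.INTER_CUBIC);cv2.imwrite('pics/t2.png',a)
d=load('scene0');c=d['color'][:,:,::-1]
a=cv2.resize(c[105:225,200:360],None,fx=5,fy=5,interpolation=cv2.INTER_CUBIC);cv2.imwrite('pics/s1.png',a)
E
```

```text
(no output)
```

View pics/t1.png

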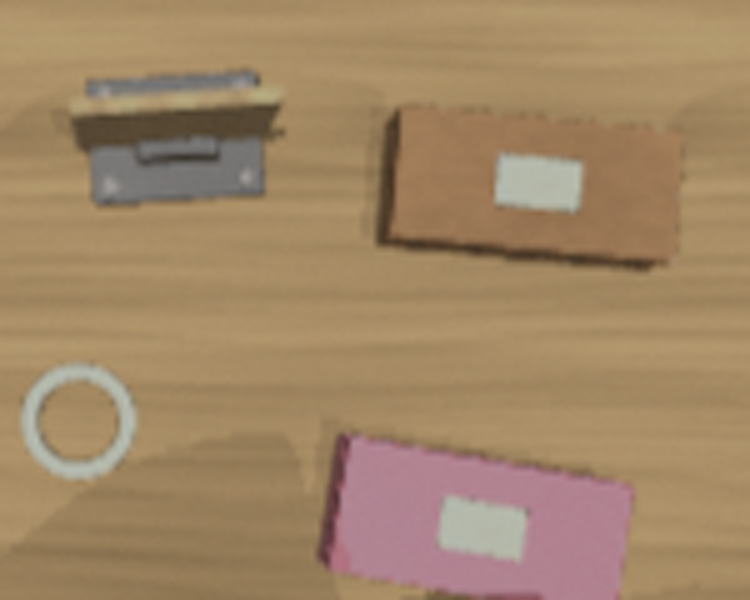

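View pics/t2.png

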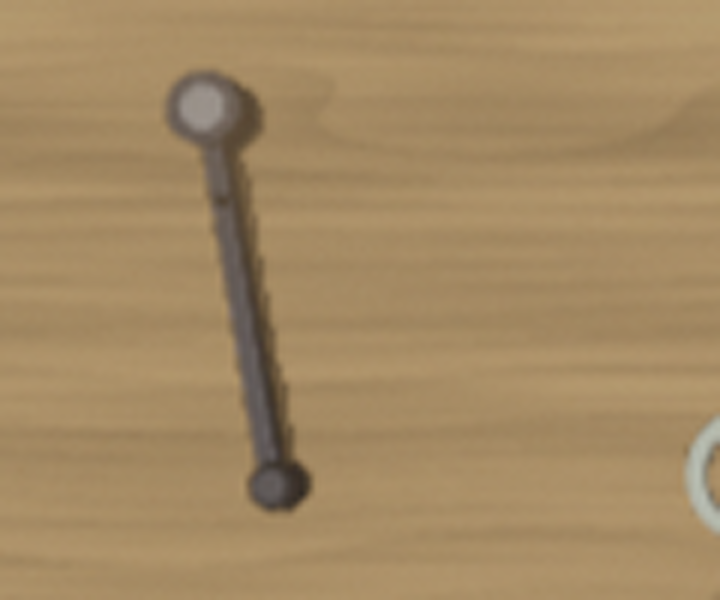

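View pics/s1.png

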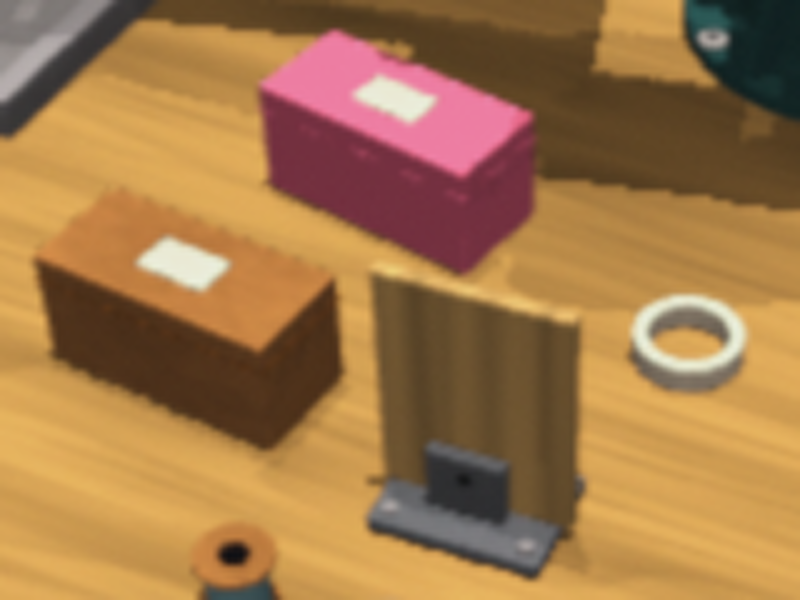

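```bash
python3 - <<'E'
from h import *
np.set_printoptions(precision=4,suppress=True)
d=load('top0')
f=lambda x,y,z:onz(d,290+(x+.5)/5-.5,165+(y+.5)/5-.5,z)
for n,x,y,z in [('panelL',70,103,.172),('panelR',283,92,.172),('baseFL',95,206,.012),('baseFR',264,195,.012),('baseBL',87,80,.012),('baseBR',258,70,.012),
 ('boxBL',400,107,.085),('boxBR',685,132,.085),('boxFL',390,240,.085),('boxFR',668,262,.085),('lab1',497,153,.085),('lab2',582,162,.085),('lab3',580,212,.085),('lab4',495,202,.085)]: print(n,f(x,y,z))
g=lambda x,y,z:onz(d,180+(x+.5)/6-.5,170+(y+.5)/6-.5,z)
for n,x,y,z in [('head',203,107,.042),('knob',279,483,.04),('hole',222,199,.036)]: print(n,g(x,y,z))
s=load('scene0')
F=lambda x,y,z:onz(s,200+(x+.5)/5-.5,105+(y+.5)/5-.5,z)
for n,x,y,z in [('panelR',375,270,.172),('panelL',578,318,.172),
 ('boxFL',335,285,.085),('boxFR',118,188,.085),('boxBL',262,352,.085),('boxBR',38,262,.085),('pinkBR',265,95,.085),('pinkBL',462,178,.085)]: print(n,F(x,y,z))
E
```

```text
panelL [0.5811 0.0231 0.172 ]
panelR [ 0.5873 -0.096   0.172 ]
baseFL [0.5384 0.0125 0.012 ]
baseFR [ 0.5455 -0.0946  0.012 ]
baseBL [0.6192 0.0179 0.012 ]
baseBR [ 0.6256 -0.0912  0.012 ]
boxBL [ 0.5913 -0.1721  0.085 ]
boxBR [ 0.5763 -0.342   0.085 ]
boxFL [ 0.5113 -0.1652  0.085 ]
boxFR [ 0.4984 -0.33    0.085 ]
lab1 [ 0.5636 -0.2297  0.085 ]
lab2 [ 0.5582 -0.2803  0.085 ]
lab3 [ 0.5282 -0.2785  0.085 ]
lab4 [ 0.5341 -0.228   0.085 ]
head [0.5929 0.3096 0.042 ]
knob [0.3983 0.266  0.04  ]
hole [0.5454 0.3    0.036 ]
panelR [ 0.5884 -0.0942  0.172 ]
panelL [0.5767 0.0227 0.172 ]
boxFL [ 0.5226 -0.1621  0.085 ]
boxFR [ 0.4992 -0.331   0.085 ]
boxBL [ 0.5932 -0.1714  0.085 ]
boxBR [ 0.5812 -0.3352  0.085 ]
pinkBR [ 0.3736 -0.2977  0.085 ]
pinkBL [ 0.3967 -0.1399  0.085 ]
```

View pics/wrist0.png

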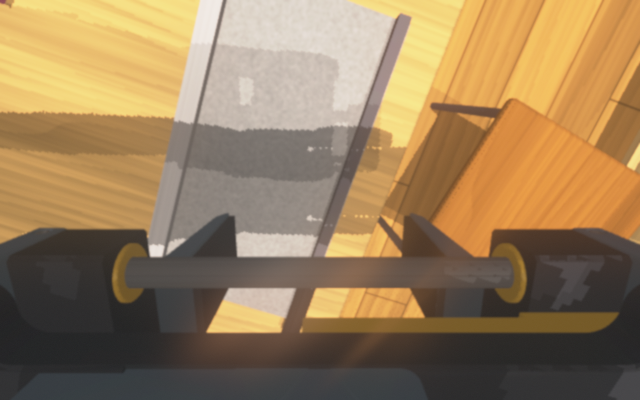

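Candidates before reaching, in top-view pixels:
- **Stock box:** brown at (397,202) or pink at (386,270). The description says brown, and it is right of the base with the lever on the left. The long brown box at (90,168) is off to the side.
- **Panel:** only the upright plywood in the yoke at (325,187).
- **Lever:** only the bar from (214,188) to (227,251).

Next I'll take close wrist views of the box and the base.

```bash
cat >> h.py <<'E'
from scipy.spatial.transform import Rotation as Ro
def ori(az,tilt=0,tilt_az=0):
    # tool y azimuth az, z down; then tilt about horizontal axis so that tool's back tips toward azimuth tilt_az
    y=np.array([np.cos(az),np.sin(az),0]);z=np.array([0,0,-1.]);x=np.cross(y,z)
    R=Ro.from_matrix(np.c_[x,y,z])
    ax=np.array([-np.sin(tilt_az),np.cos(tilt_az),0])
    R=Ro.from_rotvec(ax*tilt)*R
    q=R.as_quat(); q=np.r_[q[3],q[:3]]; return q
def tcp_for(grasp,q):
    R=Ro.from_quat(np.r_[q[1:],q[0]]).as_matrix(); return np.asarray(grasp)-0.06*R[:,2]
E
python3 - <<'E'
from h import *
q=ori(-0.05)
manip.move_ptp([0.50,-0.36,0.36],q); snap('wrist','wA'); print(manip.read_time(),manip.read_q())
manip.move_ptp([0.585,-0.14,0.36],ori(0.05)); snap('wrist','wB'); print(manip.read_time(),manip.read_q())
E
```

```text
1.7417 [-6.63375722e-01  1.75347131e-01  1.86513613e+00 -1.35295593e-04
  1.10144179e+00 -6.11500026e-01]
2.725 [-2.75746869e-01  1.50557878e-01  1.89379487e+00 -2.15184159e-04
  1.09728361e+00 -3.24178014e-01]
```

View pics/wA.png

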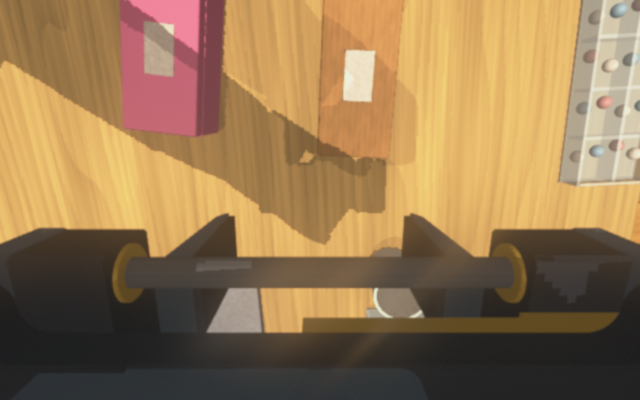

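View pics/wB.png

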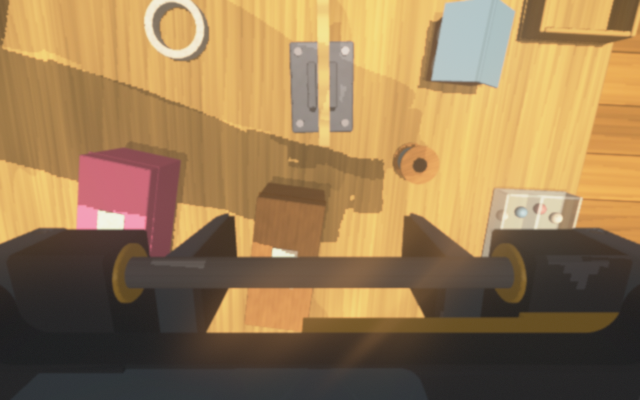

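wB shows the base plate at about (290..353, 42..132) with the panel edge-on at u≈323. wA shows the brown box top at u≈320..395, rows 0..157, and the label at (359,75). I'll zoom for precise corners.

```bash
python3 - <<'E'
from h import *
c=load('wA')['color'][:,:,::-1]; cv2.imwrite('pics/zA.png',cv2.resize(c[0:165,280:430],None,fx=3.6,fy=3.6,interpolation=cv2.INTER_CUBIC))
c=load('wB')['color'][:,:,::-1]; cv2.imwrite('pics/zB.png',cv2.resize(c[0:150,270:375],None,fx=4,fy=4,interpolation=cv2.INTER_CUBIC))
E
```

```text
(no output)
```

View pics/zA.png

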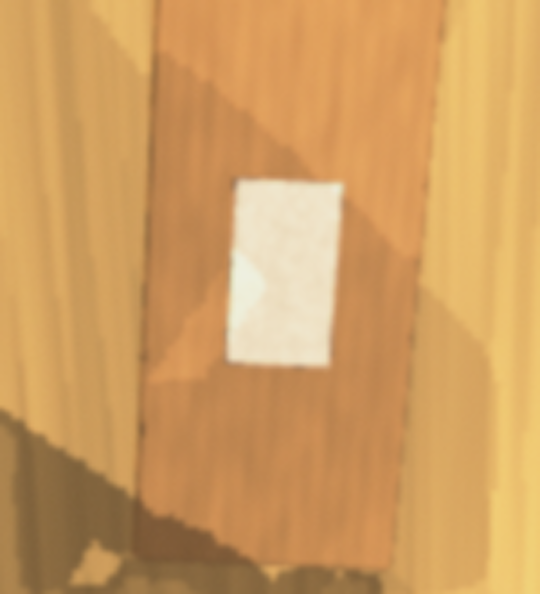

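View pics/zB.png

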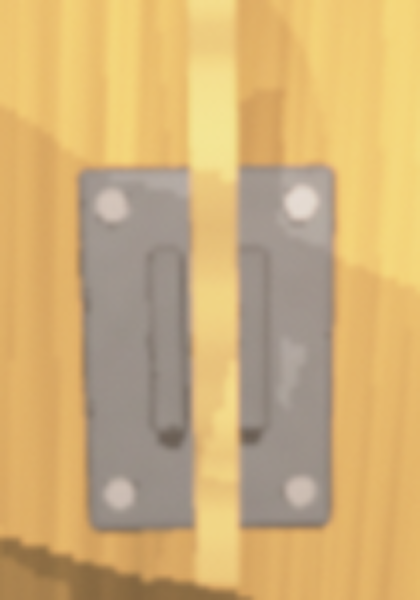

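```bash
python3 - <<'E'
from h import *
np.set_printoptions(precision=4,suppress=True)
A=load('wA');B=load('wB');P={}
def fa(n,x,y,z): P[n]=onz(A,280+(x+.5)/3.6-.5,(y+.5)/3.6-.5,z)[:2]; print(n,P[n])
def fb(n,x,y,z): P[n]=onz(B,270+(x+.5)/4-.5,(y+.5)/4-.5,z)[:2]; print(n,P[n])
for a in [('f1',157,20,.085),('f2',135,560,.085),('b1',442,20,.085),('b2',391,568,.085),('l1',236,181,.085),('l2',229,362,.085),('l3',330,366,.085),('l4',343,184,.085)]: fa(*a)
for a in [('c1',80,172,.012),('c2',333,167,.012),('c3',331,524,.012),('c4',92,527,.012),('s1',112,205,.012),('s2',302,202,.012),('s3',301,491,.012),('s4',120,493,.012),
 ('pl1',189,10,.172),('pr1',239,10,.172),('pl2',195,590,.172),('pr2',240,595,.172),('y1',149,247,.057),('y2',267,247,.057),('y3',266,430,.057),('y4',156,430,.057)]: fb(*a)
az=lambda a,b:-(np.arctan2(*(P[a]-P[b])))
yaw=lambda a,b:-np.arctan2((P[a]-P[b])[0],(P[a]-P[b])[1])
print('box yaw',yaw('f1','f2'),yaw('b1','b2'),yaw('l1','l2'),yaw('l4','l3'),'label c',sum(P[k] for k in['l1','l2','l3','l4'])/4)
print('base yaw',yaw('c1','c4'),yaw('c2','c3'),yaw('s1','s4'),yaw('s2','s3'),yaw('pl1','pl2'),yaw('pr1','pr2'))
print(sum(P[k] for k in['c1','c2','c3','c4'])/4,sum(P[k] for k in['s1','s2','s3','s4'])/4,sum(P[k] for k in['y1','y2','y3','y4'])/4,sum(P[k] for k in['pl1','pr1','pl2','pr2'])/4)
E
```

```text
f1 [ 0.5122 -0.1874]
f2 [ 0.4981 -0.3364]
b1 [ 0.591  -0.1915]
b2 [ 0.5769 -0.3429]
l1 [ 0.5327 -0.2299]
l2 [ 0.529  -0.2794]
l3 [ 0.5589 -0.282 ]
l4 [ 0.5632 -0.2322]
c1 [0.5406 0.0103]
c2 [0.6181 0.0155]
c3 [ 0.6254 -0.0916]
c4 [ 0.5475 -0.0964]
s1 [0.5508 0.0014]
s2 [0.6093 0.0052]
s3 [ 0.6149 -0.0816]
s4 [ 0.5562 -0.0851]
pl1 [0.5752 0.0099]
pr1 [0.5847 0.0103]
pl2 [ 0.5817 -0.0994]
pr2 [ 0.5912 -0.1   ]
y1 [ 0.5645 -0.0164]
y2 [ 0.5974 -0.0148]
y3 [ 0.6002 -0.064 ]
y4 [ 0.5685 -0.0655]
box yaw -0.09394419152907833 -0.09291837267956231 -0.07394200957263218 -0.08699609139211244 label c [ 0.5459 -0.2559]
base yaw 0.0637332641978637 0.06834696570341635 0.06301655339343115 0.06489198977187045 0.05900587034130936 0.05873720636253353
[ 0.5829 -0.0405] [ 0.5828 -0.04  ] [ 0.5827 -0.0402] [ 0.5832 -0.0448]
```

Both views agree. The base is at (0.583,-0.040) with yaw 0.063, the panel is centred on it, and the box is at (0.545,-0.2545) with yaw -0.09. Now I'll grasp and lift the panel.

```bash
python3 - <<'E'
from h import *
np.set_printoptions(precision=4,suppress=True)
q=ori(0.06)
manip.move_ptp([0.5832,-0.039,0.32],q)
manip.move_l([0.5832,-0.039,0.214],q)
manip.close_gripper()
print('closed',manip.read_width()*91,manip.read_ft_force(),manip.read_time())
manip.move_l([0.5832,-0.039,0.34],q,velocity=0.1)
print(manip.read_ft_force(),manip.read_width()*91,manip.read_time())
snap('wrist','w2');snap('scene','s2')
c=load('s2')['color'][:,:,::-1]; cv2.imwrite('pics/s2z.png',cv2.resize(c[80:240,200:400],None,fx=3.7,fy=3.7))
# dry IK
e=np.array([np.cos(-.09),np.sin(-.09),0]);z=np.array([0,0,1.]);th=.26
qt=ori(-.09,th,-.09); print(manip.inverse_kinematics([.50,-.25,.25],qt))
E
```

```text
closed 9.101329206350583 [-0.027  -0.3226  0.2105] 5.3083
[ 0.4846 -0.4943 -1.3718] 8.704770094815078 6.7167
[-0.4726  0.2949  1.954  -0.106   1.1368 -0.3262]
```

View pics/s2z.png

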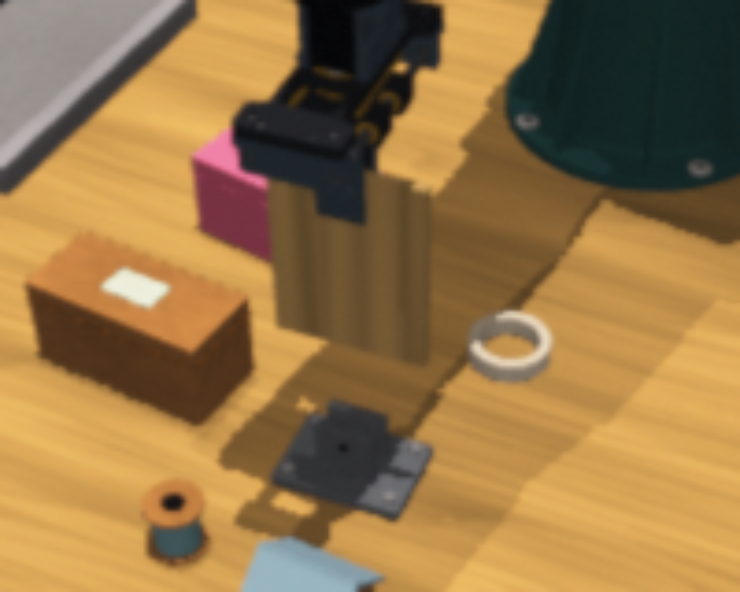

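View pics/w2.png

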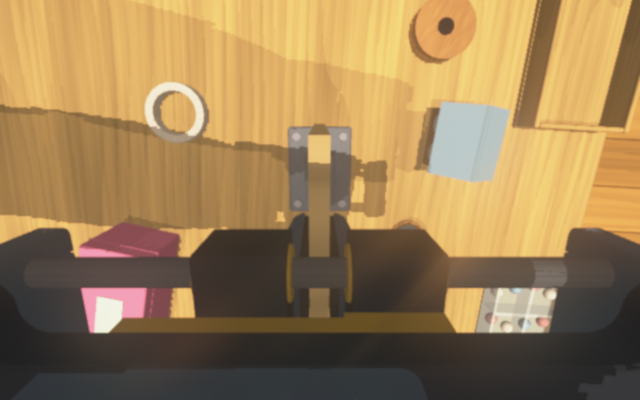

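The panel came out cleanly, and the wrist view shows it hanging straight. Now I'll tilt it 15° and set it against the box.

```bash
cat >> h.py <<'E'
FC=np.array([0.5055,-0.2509,0]);BY=-0.09;TH=.26
EB=np.array([np.cos(BY),np.sin(BY),0]);QT=ori(BY,TH,BY)
def ptcp(gap,h,s=.142,th=TH):
    z=np.array([0,0,1.]);p=np.sin(th)*EB+np.cos(th)*z;n=np.cos(th)*EB-np.sin(th)*z
    B=FC-(0.085*np.tan(th)+gap)*EB+h*z
    return tcp_for(B+s*p-.0045*n,QT)
E
python3 - <<'E'
from h import *
np.set_printoptions(precision=4,suppress=True)
P=manip.read_ee_pos()
manip.move_l(ptcp(.012,.12),QT,velocity=.15)
print(manip.read_ft_force(),manip.read_time())
manip.move_l(ptcp(.010,.012),velocity=.1)
print(manip.read_ft_force(),manip.read_time(),manip.read_q())
snap('scene','s3');snap('top','t3')
c=load('s3')['color'][:,:,::-1]; cv2.imwrite('pics/s3z.png',cv2.resize(c[80:240,200:400],None,fx=3.7,fy=3.7))
c=load('t3')['color'][:,:,::-1]; cv2.imwrite('pics/t3z.png',cv2.resize(c[150:300,290:450],None,fx=4,fy=4))
E
```

```text
[ 0.6071  0.2615 -0.9423] 8.4583
[ 0.6472 -0.8177 -1.4889] 9.6917 [-0.4609  0.3806  1.9269 -0.106   1.0785 -0.3093]
```

View pics/s3z.png

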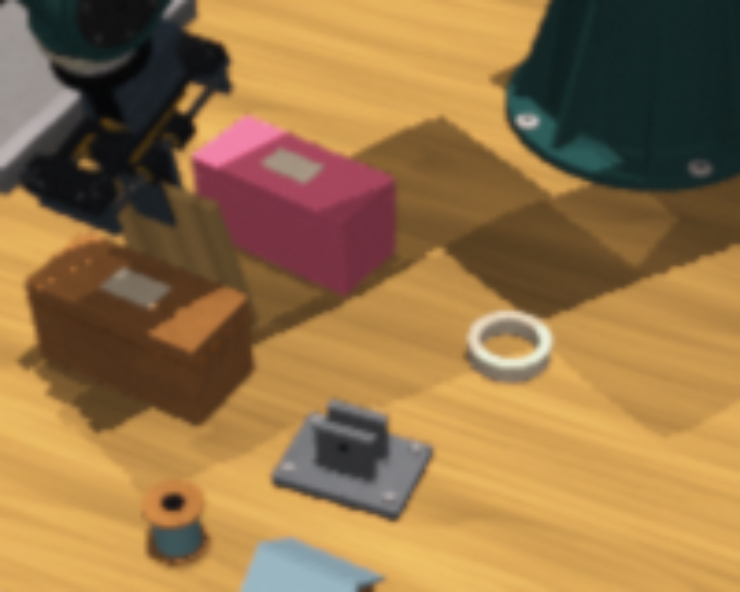

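View pics/t3z.png

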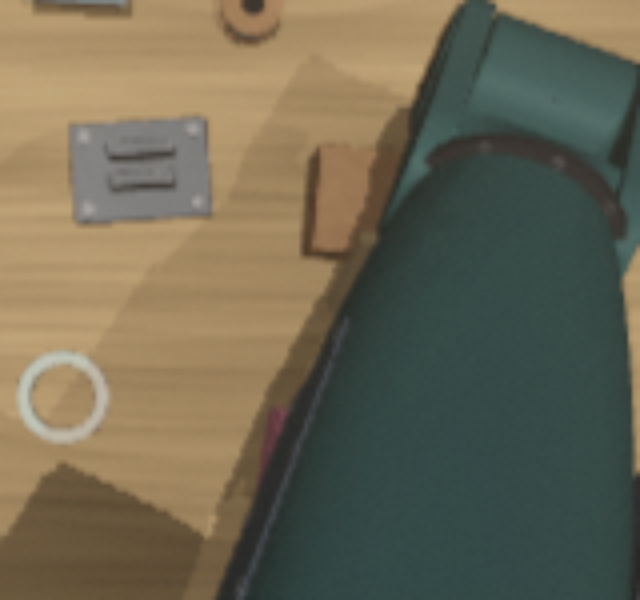

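The panel hangs tilted just in front of the middle of the brown box, with its side edge at (240,290) in the crop and clear of the pink box. I'll lower it to contact, then nudge it to the box edge.

```bash
python3 - <<'E'
from h import *
np.set_printoptions(precision=4,suppress=True)
r=manip.move_l(ptcp(.010,-.006),velocity=.02,max_force=4)
p=manip.read_ee_pos();h=p[2]-ptcp(.01,0)[2]
print('floor',r,'h',h,manip.read_ft_force(),manip.read_width()*91,manip.read_time())
hh=h+.0012
manip.move_l(ptcp(.010,hh),velocity=.02)
f0=manip.read_ft_force()
r=manip.move_l(ptcp(-.012,hh),velocity=.015,max_force=3)
p=manip.read_ee_pos();g=-(p-ptcp(0,hh))@EB
print('box',r,'gap at stop',g,f0,manip.read_ft_force(),manip.read_width()*91,manip.read_time())
snap('scene','s4');snap('wrist','w4')
c=load('s4')['color'][:,:,::-1]; cv2.imwrite('pics/s4z.png',cv2.resize(c[80:240,200:400],None,fx=3.7,fy=3.7))
E
```

```text
floor True h -0.00023323069781200356 [-0.1326  0.2998  6.604 ] 8.4921700866489 10.425
box True gap at stop -0.0012492562112932776 [ 0.5883  0.7088 -1.1632] [ 0.0223  0.9372 -0.0753] 8.920533480415413 11.525
```

View pics/s4z.png

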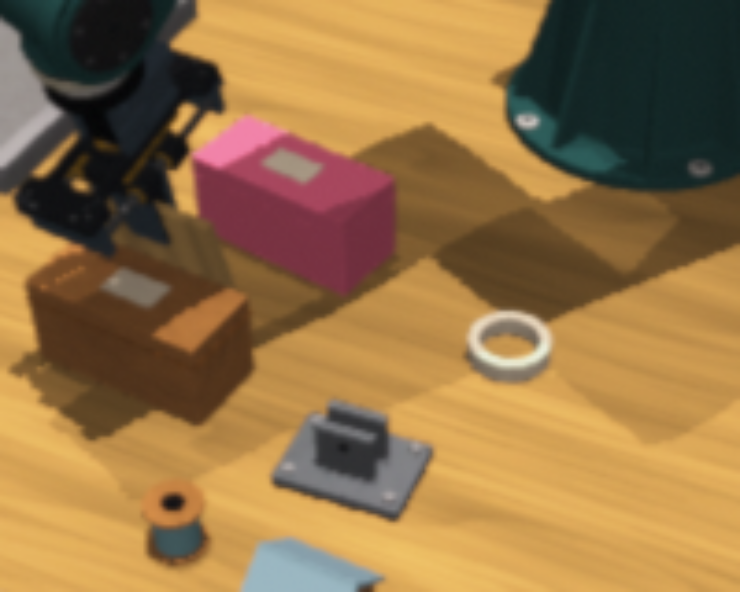

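View pics/w4.png

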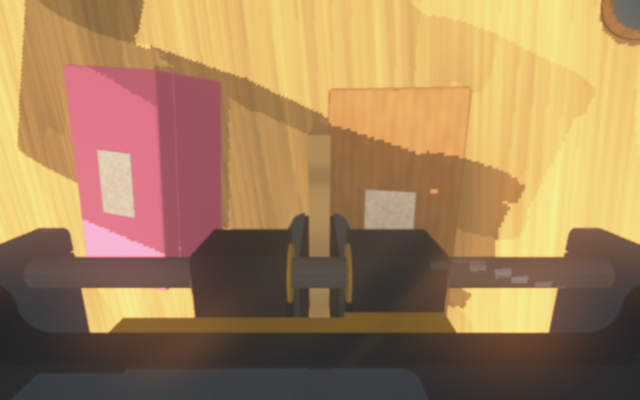

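Contact came within 1.2 mm of the expected spot, and the panel lies flush along the box's front edge. I'll seat it, release, and back off along the tool axis.

```bash
python3 - <<'E'
from h import *
np.set_printoptions(precision=4,suppress=True)
p=np.array(manip.read_ee_pos())
r=manip.move_l(p-[0,0,.003],velocity=.015,max_force=3)
print(r,manip.read_ee_pos()-p,manip.read_ft_force())
manip.let_go()
p=np.array(manip.read_ee_pos())
ax=np.sin(TH)*EB+np.array([0,0,np.cos(TH)])
manip.move_l(p+.11*ax,velocity=.1)
print(manip.read_time())
snap('scene','s5');snap('wrist','w5')
c=load('s5')['color'][:,:,::-1]; cv2.imwrite('pics/s5z.png',cv2.resize(c[80:240,200:400],None,fx=3.7,fy=3.7))
E
```

```text
True [ 0.0002 -0.0001 -0.0006] [-1.3886  1.2146  8.5612]
14.375
```

View pics/s5z.png

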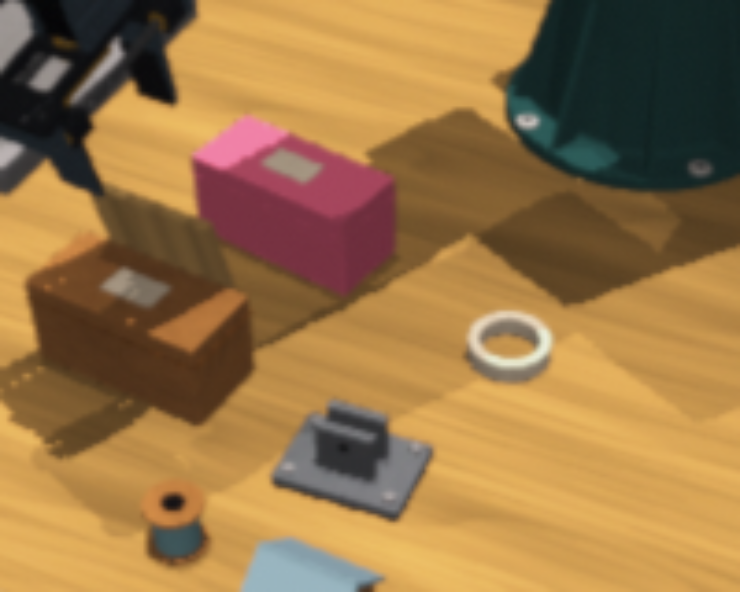

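View pics/w5.png

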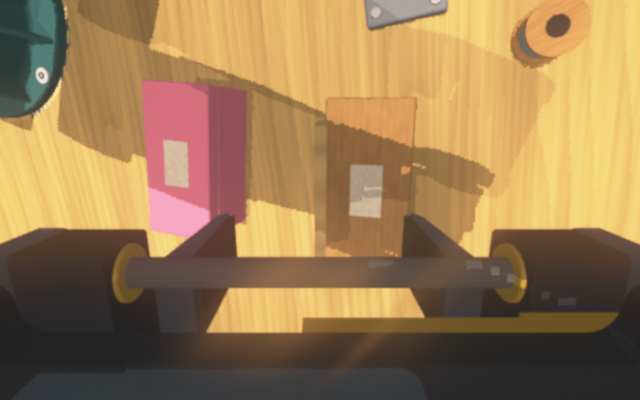

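The panel leans on its own against the middle of the brown box's front. Next is the lever: a close look at the hole, plus a top view to check the panel.

```bash
python3 - <<'E'
from h import *
np.set_printoptions(precision=4,suppress=True)
az=.2204+np.pi/2
q=ori(az)
manip.move_ptp([0.65,0.32,0.30],q); print(manip.read_q(),manip.read_time())
snap('wrist','w6');snap('top','t6')
c=load('t6')['color'][:,:,::-1]; cv2.imwrite('pics/t6z.png',cv2.resize(c[165:285,290:440],None,fx=5,fy=5,interpolation=cv2.INTER_CUBIC))
E
```

```text
[ 0.4241  0.4083  1.6769 -0.0002  1.0565 -1.3656] 16.575
```

View pics/w6.png

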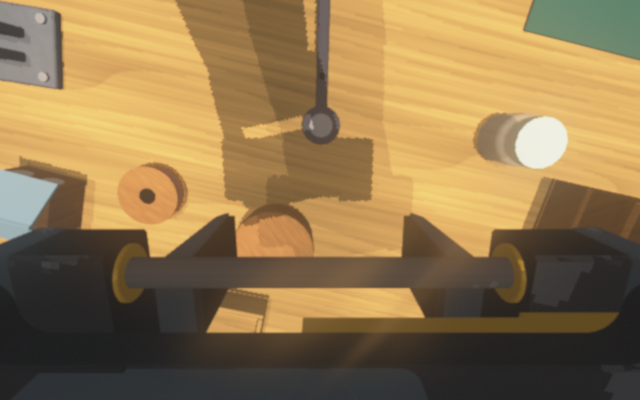

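View pics/t6z.png

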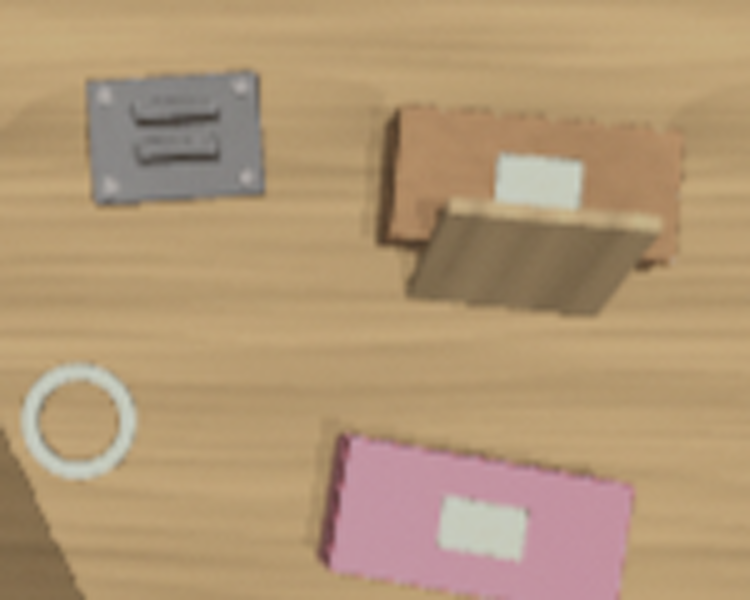

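In the t6 crop the panel leans on the brown box, with its top edge from (450,200) to (660,220) and its foot from (407,297) to (598,316). In w6 the lever head is at (320,125) and the oil hole near (321,75). I'll compute both.

```bash
python3 - <<'E'
from h import *
np.set_printoptions(precision=4,suppress=True)
d=load('t6')
f=lambda x,y,z:onz(d,290+(x+.5)/5-.5,165+(y+.5)/5-.5,z)
a,b=f(407,297,.002),f(598,316,.002);c,e=f(445,212,.155),f(660,234,.155)
print('foot',a,b,'mid',(a+b)/2,'yaw',-np.arctan2(*(a-b)[:2]));print('top',c,e,'mid',(c+e)/2,-np.arctan2(*(c-e)[:2]))
print('expected foot mid',FC-(.085*np.tan(TH)+.009)*EB)
c=load('w6')['color'][:,:,::-1];cv2.imwrite('pics/w6z.png',cv2.resize(c[0:150,280:360],None,fx=4,fy=4,interpolation=cv2.INTER_CUBIC))
E
```

```text
foot [ 0.4815 -0.1856  0.002 ] [ 0.4696 -0.3062  0.002 ] mid [ 0.4756 -0.2459  0.002 ] yaw -0.09774456529623654
top [ 0.5216 -0.1879  0.155 ] [ 0.5094 -0.3081  0.155 ] mid [ 0.5155 -0.248   0.155 ] -0.10174502295561498
expected foot mid [ 0.474  -0.2481  0.    ]
```

View pics/w6z.png

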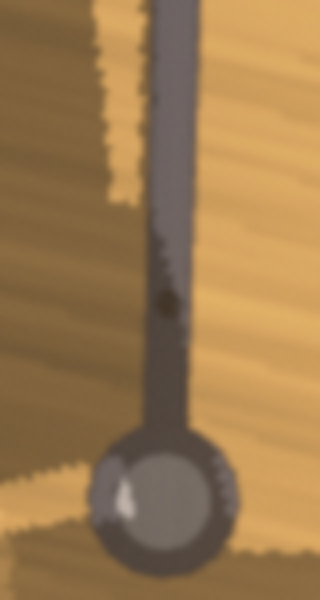

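```bash
python3 - <<'E'
from h import *
np.set_printoptions(precision=4,suppress=True)
d=load('w6')
f=lambda x,y,z:onz(d,280+(x+.5)/4-.5,(y+.5)/4-.5,z)
h=f(168,303,.036);hd=f(163,501,.042);b1=f(174,5,.036);b2=f(166.5,400,.036)
print(h,hd,b1,b2,'az',np.arctan2(*(b2-b1)[1::-1]),np.arctan2(*(hd-h)[1::-1]),np.hypot(*(hd-h)[:2]))
E
```

```text
[0.5447 0.2983 0.036 ] [0.5927 0.3077 0.042 ] [0.4782 0.2849 0.036 ] [0.5678 0.3031 0.036 ] az 0.20064705051905005 0.19334747177093364 0.04897111422037405
```

The top and wrist views agree that the hole is at (0.545,0.2985), with bar azimuth about 0.21. I'll grasp at the balance point and lift a little to check.

```bash
python3 - <<'E'
from h import *
np.set_printoptions(precision=4,suppress=True)
q=ori(.208+np.pi/2)
manip.move_l([.5449,.2985,.17],q,velocity=.2)
manip.move_l([.5449,.2985,.087],velocity=.1,max_force=8)
print(manip.read_ee_pos())
manip.close_gripper()
print('w',manip.read_width()*91,manip.read_ft_force(),manip.read_moment(),manip.read_time())
p=manip.read_ee_pos()
manip.move_l(np.array(p)+[0,0,.02],velocity=.03)
manip.wait(.3)
print('w',manip.read_width()*91,manip.read_ft_force(),manip.read_moment(),manip.read_time())
snap('wrist','w7');snap('scene','s7')
c=load('s7')['color'][:,:,::-1]; cv2.imwrite('pics/s7z.png',cv2.resize(c[150:290,340:500],None,fx=4.2,fy=4.2,interpolation=cv2.INTER_CUBIC))
E
```

```text
[0.5452 0.2987 0.0875]
w 11.733359489493111 [-0.595  -0.4211  0.2464] [ 0.1934 -0.1052 -0.0568] 19.8333
w 11.843130877374602 [ 0.7582 -0.7583 -4.353 ] [ 0.151  -0.0708  0.0084] 20.95
```

View pics/s7z.png

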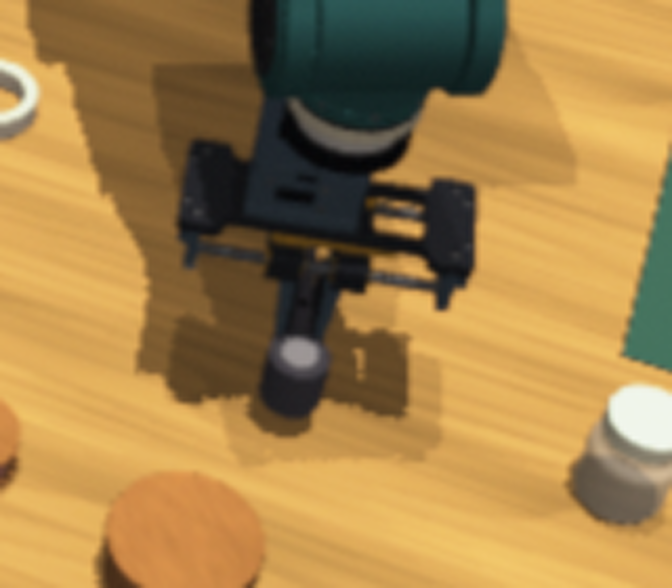

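View pics/w7.png

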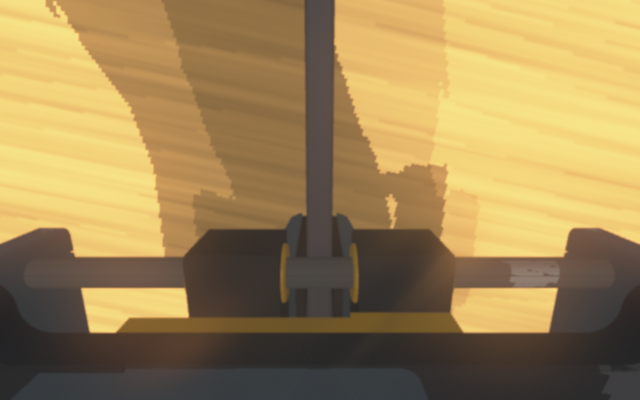

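The lever lifts level: the weight reads about 4.5 N, the moment barely changes, and the bar is in line with the pads (u≈320). I'll raise it, swing the head towards -y so the knob stays clear of the box, and come down over the yoke.

```bash
python3 - <<'E'
from h import *
np.set_printoptions(precision=4,suppress=True)
p=np.array(manip.read_ee_pos())
manip.move_l([p[0],p[1],.25],velocity=.1)
q=ori(.063)
manip.move_l([.5828,-.0402,.25],q,velocity=.1)
print(manip.read_q(),manip.read_time())
manip.move_l([.5828,-.0402,.1795],velocity=.06)
manip.wait(.3)
print('w',manip.read_width()*91,manip.read_ft_force(),manip.read_moment(),manip.read_time(),manip.read_ee_pos())
snap('wrist','w8');snap('scene','s8');snap('top','t8')
c=load('s8')['color'][:,:,::-1]; cv2.imwrite('pics/s8z.png',cv2.resize(c[80:240,200:400],None,fx=3.7,fy=3.7,interpolation=cv2.INTER_CUBIC))
c=load('t8')['color'][:,:,::-1]; cv2.imwrite('pics/t8z.png',cv2.resize(c[165:285,270:430],None,fx=5,fy=5,interpolation=cv2.INTER_CUBIC))
E
```

```text
[-0.1085  0.2551  1.9928  0.      0.8937 -0.1719] 26.1917
w 11.874011508524852 [ 0.987  -0.2753 -3.8785] [ 0.0188 -0.084   0.0203] 27.8167 [ 0.5828 -0.0402  0.1797]
```

View pics/s8z.png

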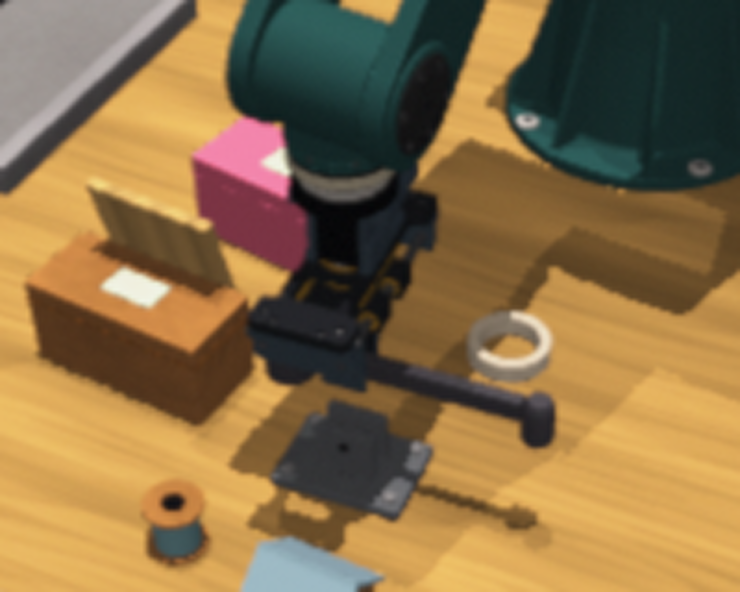

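View pics/w8.png

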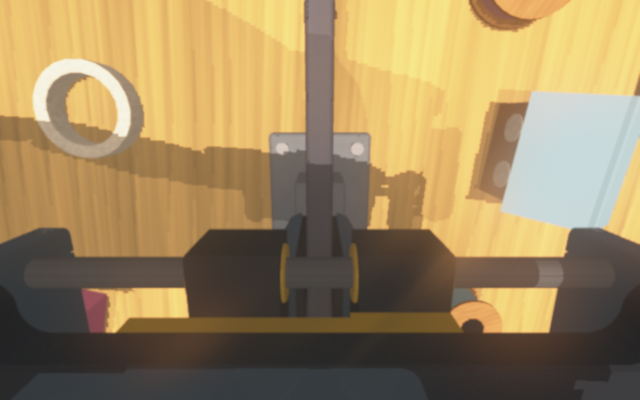

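View pics/t8z.png

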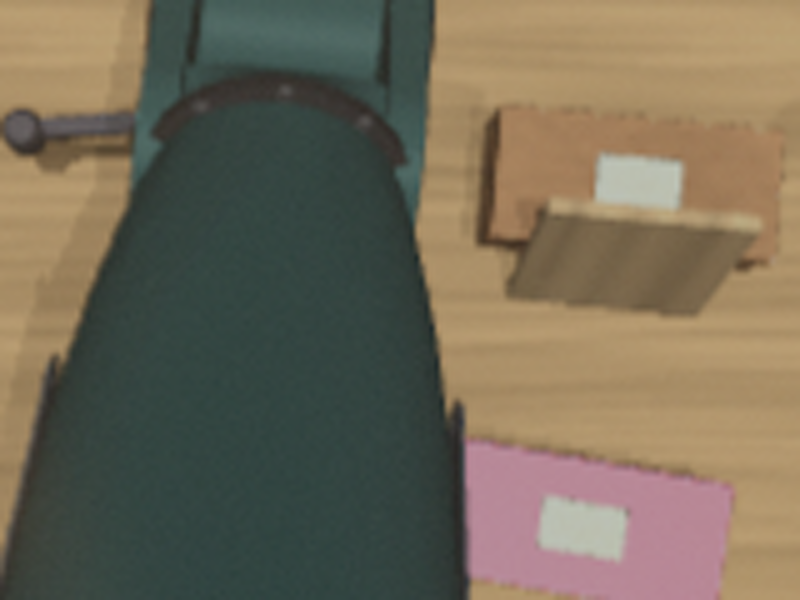

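The lever is over the yoke with its shadow in line with the slot, and the panel in t8 is exactly where it was in t6. As a last check I'll triangulate the knob top in the scene and top views for level, reach and azimuth.

```bash
python3 - <<'E'
from h import *
np.set_printoptions(precision=4,suppress=True)
s=load('s8');t=load('t8')
o1,r1=ray(s,200+539.5/3.7-.5,80+402.5/3.7-.5);o2,r2=ray(t,270+24.5/5-.5,165+130.5/5-.5)
A=np.c_[r1,-r2];k=np.linalg.lstsq(A,o2-o1,rcond=None)[0]
a,b=o1+k[0]*r1,o2+k[1]*r2;m=(a+b)/2
print('knob top',m,'miss',np.linalg.norm(a-b),'expected',[.5828-.151*np.sin(.063),-.0402+.151*np.cos(.063),.132])
E
```

```text
knob top [0.5714 0.1098 0.1285] miss 0.0009205473565284448 expected [np.float64(0.573293291600802), np.float64(0.11050043959926799), 0.132]
```

The knob top is within 2 mm in x and y and 3.5 mm in z of a level, in-line lever, so I'm handing the job in.

```bash
python3 -c "
from h import *
manip.close_job(); print(manip.read_time())"
```

```text
the job is handed in; nothing more can be done
the job is handed in; nothing more can be done
```

I took the panel out of the yoke and leaned it, same edge down, against the middle of the brown stock box's front. I then lifted the lever at its balance point and handed the job in with it held level over the yoke, at about 28 s of the 59 s allowed.

- **Panel:** the top view puts it about 15° tipped back and square to the box face within about 0.01 rad. It sits within about 3 mm of the middle, and it had not moved by the last picture.
- **Lever:** the bar's underside is about 5 cm above the yoke tops, in line with the slot, with the head towards the stock box. Grip width was steady at 11.9 mm, and moment changes stayed small.
- **Disagreement:** the knob top triangulated about 2 mm off in x, under 1 mm in y and 3.5 mm low. Read literally, that is about 1.3° off level, but I took it as picture accuracy. The balance point itself was hidden by the gripper at the end, so its place over the yoke comes from the arm's pose.
- **Bystanders:** those visible in the final pictures look undisturbed.

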